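Shut a hinged drilling jig, pin it and hold it shut

ROBOT

A 6-joint arm with a two-finger parallel gripper is mounted at the origin on the work surface. World frame = base frame: x ahead of the robot, y to its left, z up, the work surface at z = 0. Lengths are in m, angles in rad, forces in N, time in s.
With the tool pointing down it reaches from about 0.225 to 0.875 m from the base axis. Payload 3.4 kg.
Tool frame: the origin (TCP) lies at the very end of the fingers, on their centre line; the grasp point (between the pads) lies behind it (manip.grasp_offset is the z of the grasp point in the tool frame, in m); z points along the fingers, y is the line along which they close (so a half turn about z gives the same grasp; the last joint's range is limited). The gripper opens to 85 mm and grips with 20 to 120 N. Pads are 22 mm wide; open, the fingers measure 114 mm over their backs; the gripper's body (76 mm by 85 mm) begins 54 mm behind the grasp point. The pads swing forward as they close: fully open they stand 13 mm farther back than shut.
Start: joints at [-1.254, 0.276, 1.505, -0, 1.361, -0.121], TCP at [0.244, -0.521, 0.231] pointing down, gripper open.
Joint ranges: [-2.89, 2.89], [-0.75, 2.08], [0.22, 2.7], [-1.18, 4.32], [0.11, 2.71], [-2.7, 2.7]. Speed limits (rad/s): [2.57, 2.57, 3.14, 3.14, 3.14, 3.14].

INTERFACE

Orientations are given as a unit quaternion [w, x, y, z].
In Python, from rig import manip gives the robot as it stands.
- The arm moves only by the shell command python3 -m pendant 'ROWS' [FORCE]. ROWS is JSON, a list of rows, each an object of numbers: "dx", "dy", "dz": the shift along the tool's x, y, z in m; "rx", "ry", "rz": the turn, a rotation vector about the tool's x, y, z in degrees; "hand": the finger opening in m, from 0 to 0.0854. In form: [{"dx": .., "dy": .., "dz": .., "rx": .., "ry": .., "rz": .., "hand": ..}, ...]. A call has 1 to 12 rows; each row shifts and turns the commanded pose from where the row before left it, along the tool's axes as they then stand; what a row does not reach is not made up. A row lasts 1/12 s, in which the tool goes at most 41.7 mm and 7.16 degrees, less where a joint would pass 70% of its speed; a pose out of reach is approached as far as the arm can. A call is refused whole if a number of a shift passes 0.0417 or a number of a turn 7.16, either way. A call with a gripper value outside its range is refused whole. The fingers move at their own pace and stop on an object; FORCE is the grip in N (left out, the last holds). Time passes only in rows, so rows that do not move let the fingers close. It gives the time, the measured TCP pose, the force, the opening and the grip force at its end, in the units of the state.
- manip.get_state(): the state, without advancing time (a new reading comes with each control period).
- manip.get_image(name): name is "scene" or "top" or "wrist"; returns a dict with "frame" (400x640x3 uint8, red, green, blue), "fx", "fy", "cx", "cy" (pixels), "position" and "attitude" of the camera in the world; the wrist camera has in their place "mount" (4x4, takes a point from camera to tool coordinates, whose origin is the TCP and whose axes are the flange's). Camera axes: x right, y up, looking along -z (the intrinsics and any distortion apply to the point x, -y, -z); pixel columns grow to the right and rows downward; lengths in m; the calibration is good to about 2 mm. A picture is of the moment at which its call begins: read the wrist's pose just before it. There is no depth.
- manip.sign_off(): hands the job in; it is judged then, once.
The state is a dict: "clock": time; "qpos": joint angles; "qd": joint speeds; "effort": joint torques, N m; "position": TCP position; "ee_rot": TCP orientation; "contact_force": force on the tool from outside, world axes, zero at the start; "moment": the same for the moment, N m; "width": finger opening in m; "gripper_force": force on a finger pad.
Only numpy, scipy, OpenCV 4.12 (cv2) and the standard library are available. Lean on these libraries where they do the work, as an engineer would, in place of code of your own. Each camera call takes 0.05 s, during which the arm holds its last target. There are 200 camera calls.

TASK

A brass mount lies in the open hinged drilling jig, ready to have its rivet holes drilled. Swing the jig's aluminium leaf down over it without slamming it, take the brass-headed locating pin from the wooden block and push it straight down through the hole in the leaf's nose into the hole in the jig's base, until its collar seats on the leaf. The sprung pad in the leaf keeps pushing the jig ajar, so finish still gripping the pin and pressing it down so that the jig is held fully shut, ready for the drill; do not let go, and leave the punches, the hammer and the jar where they are.

Things in the scene. Friction and masses are not known exactly. Their poses are not given: they have to be found in the camera images.
- leaf (a joint): hinge of the leaf, rad: 0 = fully shut (level), grows as its nose swings up; starts open at 1.35 to 1.85 (1.57 = upright, more leans back; stop at 1.95). The hinge is stiff: the leaf stays where it is left, 1 to 3 N at the nose swings it. Its sprung pad meets the mount at about 0.09; pressed shut and let go, it springs back to about 0.06. Holding it at 0 takes 4 to 7 N down at the nose hole
- jig: the jig, fixed to the bench: steel base 130 (x) x 80 (y) mm on a plywood board 210 x 150 x 12 mm, between two dark strap clamps (up to 54 mm high, within 65 mm of the middle). Origin at the centre of the board's underside, on the bench; x from the nose end to the hinge end, y along the hinge axis, z up. The leaf carries a black sprung pad underneath, 14 mm across, 52 mm from the hinge
- hinge (a point): on the leaf's hinge axis, at the middle of its width, 52 mm above the bench; fixed, axes as the jig (y along the hinge axis)
- base_hole (a point): centre of the mouth of the hole in the nose end of the jig's steel base, 46 mm above the bench and 110 mm from the hinge axis towards -x of the jig; hole 9.5 mm wide, 30 mm deep, upright, no lead-in. Axes as the jig
- leaf_hole (a point): centre of the hole in the leaf's nose, on the leaf's outer face (upper face when shut, then 58 mm above the bench); moves with the leaf. Through hole 10 mm wide, 110 mm from the hinge axis. Leaf: aluminium, 0.2 kg, 12 mm thick centred on the hinge axis, 60 mm wide, nose 40 mm wide and ending 127 mm from the axis; on its outer face a brass spring housing 16 mm across, 7 mm high, 52 mm from the axis
- mount: the work: a flat brass plate 48 x 36 x 4 mm lying in its nest in the jig, origin at the centre of its underside
- block: dark wooden punch block, 60 (x) x 150 (y) x 45 mm, fixed to the bench; origin at the centre of its underside. Three holes on its y axis at -50, 0 and +50 mm hold the pin and the two punches in any order
- pin: locating pin, 71 mm long, about 0.09 kg, upright in the block, collar resting on the block's top. From the tip up: steel shank 8 mm across, 36 mm long, nose tapered (3 mm across at the tip, full width after 6 mm); steel collar 22 mm across, 5 mm thick; ridged brass head 16 mm across, 30 mm high, to grip. Origin at the tip's centre (9 mm above the bench at the start), z up the pin
- pin_tip (a point): the tip of the pin (its lower end), axes as the pin
- pin_collar (a point): centre of the underside of the pin's collar, 36 mm above the tip; it lands on the leaf's outer face
- punch_a: steel punch with a blue end, 8 to 10 mm across, 78 mm long, standing in the block, top 85 mm above the bench; leave alone
- punch_b: steel punch with a green end, same size, standing in the block; leave alone
- hammer: hammer, 230 mm long, lying on the bench beyond the work, up to 26 mm high; leave alone
- jar: amber glass jar, 52 mm across, 75 mm high, standing on the bench; leave alone
Not all that is in view belongs to the job. What is shaped like the pin but red is not meant.

How it is judged:
On the way, in this order (a step that is already met when the one before it is completed fails the run):
1. the leaf is swung down onto the work (value of joint leaf below 0.12 rad), for 0.2 s.
2. the pin stands through the leaf's nose and in the base's hole (value of joint leaf below 0.12 rad and horizontal distance between pin_tip and base_hole below 0.003 m and z of pin_tip in the frame of base_hole below -0.004 m), for 0.1 s.
At the end, for the whole second after the job is handed in: Leaf within 0.015 rad of shut; pin through both holes (tip over 21 mm into the base, within 3 mm of its axis), collar within 3 mm of its seat on the leaf; fingers grip the pin (over 3 N), pin bears on the jig (over 2 N); mount in its nest (moved under 5 mm). Held through the last second (value of joint leaf below 0.015 rad and distance between pin_collar and leaf_hole below 0.003 m and horizontal distance between pin_tip and base_hole below 0.003 m and z of pin_tip in the frame of base_hole below -0.021 m and contact force between the fingers and pin above 3 N and contact force between pin and jig above 2 N and distance of mount from where it was at the start of the episode below 0.005 m); the arm keeps its last pose, push and grip.
It fails at once if the leaf is slammed down (faster than 5 rad/s) (velocity of joint leaf below -5 rad/s).
It fails at once if a punch, the hammer or the jar is moved by more than 30 mm (distance of any of punch_a, punch_b, hammer, jar from where it was at the start of the episode above 0.03 m).
It also fails if it takes over 51 s, if anything falls off the work surface, if the arm or the gripper's body presses on something with over 40 N, if the wrist force passes 120 N, or if a joint passes its speed limit or range.

## Working session

There is one attempt and no reset: what is moved stays moved. The work goes in short steps, Python scripts to look and compute and a shell command to move; the robot and the scene stay as the last step left them, time stands still between calls to the robot, and variables do not carry over. Pictures are saved under pics/ and viewed, at most 10 in all, crops included, and the job is handed in when it is done.

```bash
ls; mkdir -p pics; cat > h.py <<'E'
import numpy as np, cv2
from rig import manip
E
python3 - <<'E'
from h import *
s=manip.get_state(); print(s, manip.grasp_offset)
for n in ["scene","top"]:
    d=manip.get_image(n); cv2.imwrite(f"pics/{n}0.png",d["frame"][:,:,::-1])
    print({k:v for k,v in d.items() if k!="frame"})
E
```

```text
pics
{'clock': 0.0, 'qpos': array([-1.25399509e+00,  2.76607810e-01,  1.50618776e+00, -1.88078848e-05,
        1.36071504e+00, -1.20968092e-01]), 'qd': array([ 0.00164987,  0.00137528, -0.0011443 , -0.00046575, -0.0006455 ,
       -0.00097309]), 'effort': array([-2.62593458e-03, -4.16789138e+01, -2.45811832e+01, -5.45319799e-04,
        1.10081464e-02, -7.36505683e-07]), 'position': array([ 0.24358351, -0.52023707,  0.23041066]), 'ee_rot': array([-9.53488156e-04,  9.76139365e-01,  2.17142857e-01, -1.02901375e-04]), 'contact_force': array([-0.35841193,  0.24484328, -0.70794732]), 'moment': array([-0.02441935,  0.02046048,  0.03532785]), 'gripper_force': 0.0, 'width': 0.08553364885781171} -0.0187
{'fx': 482.52713296750784, 'fy': 482.52713296750784, 'cx': 317.86337709161046, 'cy': 207.12472343777313, 'position': array([ 1.0475218 , -0.374981  ,  0.87622869]), 'attitude': array([0.88334914, 0.29634004, 0.10978353, 0.3461567 ])}
{'fx': 373.5651202230103, 'fy': 373.5651202230103, 'cx': 314.43688992384244, 'cy': 197.34148667275088, 'position': array([0.58503539, 0.06027993, 0.81787704]), 'attitude': array([-0.70541749, -0.02212271,  0.01750955,  0.70823031])}
```

View pics/scene0.png

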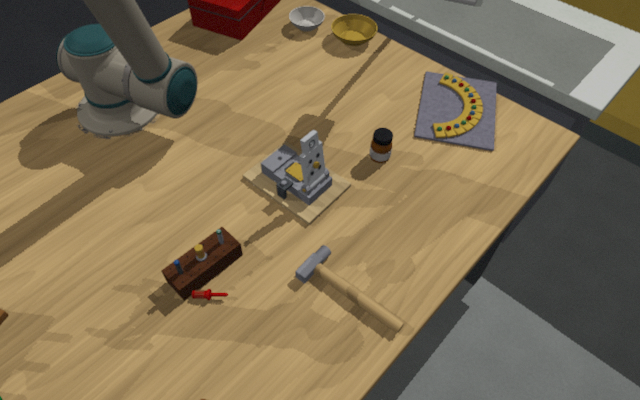

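View pics/top0.png

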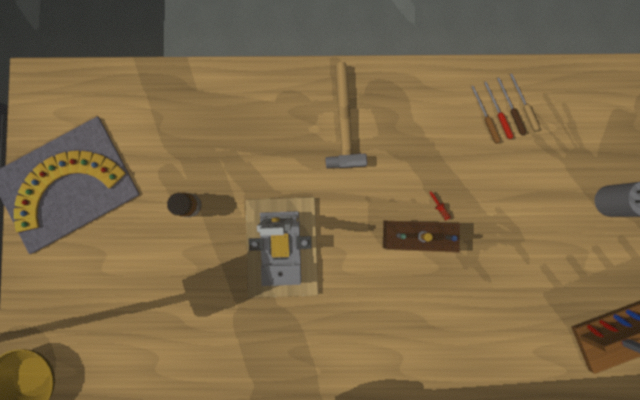

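Scene: jig upright leaf at (310,155), block (203,262), brass pin head (200,248) in the middle hole, jar (381,145), hammer (345,290). Top: base hole (280,273), mount (280,245), block centre (422,236), pin (426,237).

```bash
cat > h.py <<'E'
import numpy as np, cv2
from scipy.spatial.transform import Rotation as R
from rig import manip
def rot(q): return R.from_quat([q[1],q[2],q[3],q[0]]).as_matrix()
def pose():
    s=manip.get_state(); T=np.eye(4); T[:3,:3]=rot(s["ee_rot"]); T[:3,3]=s["position"]; return T
def cam(d,T=None):
    if "mount" in d: M=T@d["mount"]; return M[:3,:3],M[:3,3]
    return rot(d["attitude"]),np.array(d["position"])
def ray(d,uv,T=None):
    A,p=cam(d,T); v=A@np.array([(uv[0]-d["cx"])/d["fx"],-(uv[1]-d["cy"])/d["fy"],-1]); return p,v/np.linalg.norm(v)
def plane(d,uv,z,T=None):
    p,v=ray(d,uv,T); return p+v*(z-p[2])/v[2]
def tri(rs):
    A=sum(np.eye(3)-np.outer(v,v) for p,v in rs); b=sum((np.eye(3)-np.outer(v,v))@p for p,v in rs); return np.linalg.solve(A,b)
def blobs(f,m,amin=8):
    n,l,st,c=cv2.connectedComponentsWithStats(m.astype(np.uint8)); return [(c[i].round(1),st[i][:5]) for i in range(1,n) if st[i][4]>=amin]
def rect(m):
    c=max(cv2.findContours(m.astype(np.uint8),0,2)[0],key=cv2.contourArea); return cv2.minAreaRect(c)
E
python3 - <<'E'
from h import *
d=manip.get_image("top"); f=d["frame"]; s=manip.get_image("scene"); g=s["frame"]
a=cv2.resize(f[190:310,235:475],None,fx=3.3,fy=3.3,interpolation=2)
b=cv2.resize(g[120:310,150:360],None,fx=3,fy=3,interpolation=2)
cv2.imwrite("pics/c1.png",a[:,:,::-1]); cv2.imwrite("pics/c2.png",b[:,:,::-1])
h=cv2.cvtColor(f,cv2.COLOR_RGB2HSV).astype(int); hs=cv2.cvtColor(g,cv2.COLOR_RGB2HSV).astype(int)
br=lambda h:(h[...,0]>17)&(h[...,0]<30)&(h[...,1]>140)&(h[...,2]>110)
for n,x,(r0,r1,c0,c1) in (("t",h,(190,310,235,475)),("s",hs,(120,310,150,360))):
    m=br(x); k=np.zeros_like(m); k[r0:r1,c0:c1]=m[r0:r1,c0:c1]; print(n,blobs(f,k))
k=np.zeros(f.shape[:2],bool);k[205:265,370:475]=(h[205:265,370:475,2]<95); r=rect(k); print(r); print([plane(d,p,0.045).round(3) for p in [r[0],*cv2.boxPoints(r)]])
print("hole",plane(d,(280,273),.046),"pin",tri([ray(d,(425.5,237)),ray(s,(199.5,248))]))
E
```

```text
t [(array([273.7, 219.8]), array([272, 218,   4,   4,  12], dtype=int32)), (array([427.3, 236.6]), array([423, 233,   9,   8,  53], dtype=int32)), (array([279.6, 245.8]), array([271, 234,  18,  23, 364], dtype=int32))]
s [(array([295.2, 171. ]), array([286, 163,  17,  18, 183], dtype=int32)), (array([198.2, 247.2]), array([194, 244,   9,   7,  49], dtype=int32))]
((428.2547607421875, 235.3856201171875), (91.5455551147461, 29.224639892578125), 2.385944128036499)
[array([ 0.549, -0.169,  0.045]), array([ 0.523, -0.073,  0.045]), array([ 0.583, -0.076,  0.045]), array([ 0.575, -0.264,  0.045]), array([ 0.515, -0.26 ,  0.045])]
hole [0.47349788 0.13633554 0.046     ] pin [ 0.54636102 -0.15578293  0.07246904]
```

View pics/c1.png

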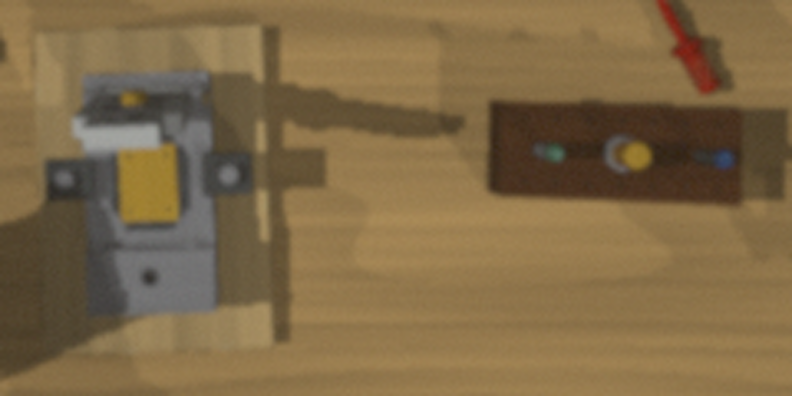

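View pics/c2.png

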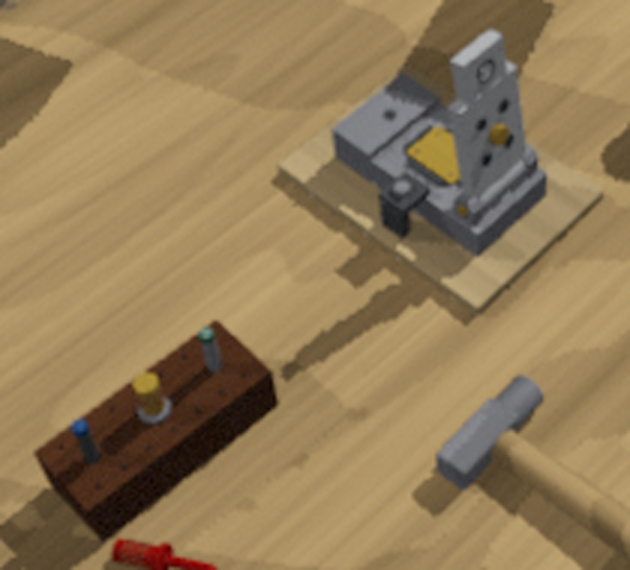

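c1: base hole (149,277), clamps (65,178)/(229,174), green punch, brass pin centre (632,155), blue punch. c2: leaf nearly upright with the hole at (485,71), base hole (390,115). The pin is the middle one. I'll turn the tool so that it closes along world x, then look from above.

```bash
python3 -m pendant '[{"rz":-6.5},{"rz":-6.5},{"rz":-6.5},{"rz":-6.5},{"rz":-6.5},{"rz":-6.5},{"rz":-6.5},{"rz":-6.5},{"rz":-6.5},{"rz":-6.5}]'
python3 - <<'E'
from h import *
T=pose(); print(T.round(3))
d=manip.get_image("top"); s=manip.get_image("scene")
P=lambda x,y:(235+(x+.5)/3.3-.5,190+(y+.5)/3.3-.5)
S=lambda x,y:(150+(x+.5)/3-.5,120+(y+.5)/3-.5)
bh=tri([ray(d,P(149,277)),ray(s,S(390,115))]); print("bh",bh, plane(d,P(149,277),.046),plane(s,S(390,115),.046))
a,b=plane(d,P(65,178),.054),plane(d,P(229,174),.054); print("clamps",a,b,np.degrees(np.arctan2(a[0]-b[0],-(a[1]-b[1]))))
p,v=ray(s,S(485,71)); t=(bh[1]-p[1])/v[1]; q=p+v*t; print("leafhole",q,np.degrees(np.arctan2(q[2]-.052,bh[0]+.11-q[0])))
w=manip.get_image("wrist"); print(w["mount"])
E
```

```text
[[ 0.906  0.424 -0.     0.244]
 [ 0.424 -0.906  0.001 -0.52 ]
 [ 0.    -0.001 -1.     0.231]
 [ 0.     0.     0.     1.   ]]
bh [0.47111906 0.13612446 0.0434964 ] [0.47230092 0.13673741 0.046     ] [0.4720203  0.13374632 0.046     ]
clamps [0.53410331 0.18789097 0.054     ] [0.53621763 0.08667608 0.054     ] -178.803293859341
leafhole [0.57046916 0.13612446 0.16148025] 84.44392735380173
[[-8.70771454e-04  9.50880181e-01  3.09557949e-01  7.91760373e-02]
 [ 9.99999419e-01  6.31274893e-04  8.73840146e-04  1.07052722e-03]
 [ 6.35501115e-04  3.09558530e-01 -9.50880178e-01 -1.42836910e-01]
 [ 0.00000000e+00  0.00000000e+00  0.00000000e+00  1.00000000e+00]]invalid input
```

```bash
python3 -m pendant '[{"dx":0,"dy":0,"dz":0,"rx":0,"ry":0,"rz":-6.5,"hand":0.0}]'
```

```text
clock: 0.43
position: [0.2438, -0.5207, 0.2312]
ee_rot: [-0.0, 0.962, 0.273, 0.0]
contact_force: [-0.0, 0.5, -0.0]
width: 0.0754
gripper_force: 0.0
```

```bash
python3 -m pendant '[{"rz":-6.5,"hand":0.0},{"rz":-6.5,"hand":0.0}]'; python3 -m pendant '[{"dx":0,"dy":0,"dz":0,"rx":0,"ry":0,"rz":-6.5},{"dx":0,"dy":0,"dz":0,"rx":0,"ry":0,"rz":-6.5}]'
```

```text
invalid input
invalid input
```

All seven keys are needed in every row.

```bash
python3 -m pendant '[{"dx":0,"dy":0,"dz":0,"rx":0,"ry":0,"rz":-6.5,"hand":0},{"dx":0,"dy":0,"dz":0,"rx":0,"ry":0,"rz":-6.5,"hand":0},{"dx":0,"dy":0,"dz":0,"rx":0,"ry":0,"rz":-6.5,"hand":0},{"dx":0,"dy":0,"dz":0,"rx":0,"ry":0,"rz":-6.5,"hand":0},{"dx":0,"dy":0,"dz":0,"rx":0,"ry":0,"rz":-6.5,"hand":0},{"dx":0,"dy":0,"dz":0,"rx":0,"ry":0,"rz":-6.5,"hand":0},{"dx":0,"dy":0,"dz":0,"rx":0,"ry":0,"rz":-6.5,"hand":0},{"dx":0,"dy":0,"dz":0,"rx":0,"ry":0,"rz":-6.5,"hand":0},{"dx":0,"dy":0,"dz":0,"rx":0,"ry":0,"rz":-6.5,"hand":0}]'
```

```text
clock: 1.18
position: [0.2438, -0.5208, 0.2313]
ee_rot: [-0.0, 0.705, 0.71, -0.0]
contact_force: [0.3, -0.4, 0.0]
width: 0.0
gripper_force: 0.0
```

```bash
python3 -m pendant '[{"dx":0.0125,"dy":0.0125,"dz":0,"rx":0,"ry":0,"rz":0,"hand":0},{"dx":0.025,"dy":0.025,"dz":0,"rx":0,"ry":0,"rz":0,"hand":0},{"dx":0.025,"dy":0.025,"dz":0,"rx":0,"ry":0,"rz":0,"hand":0},{"dx":0.025,"dy":0.025,"dz":0,"rx":0,"ry":0,"rz":0,"hand":0},{"dx":0.025,"dy":0.025,"dz":0,"rx":0,"ry":0,"rz":0,"hand":0},{"dx":0.025,"dy":0.025,"dz":0,"rx":0,"ry":0,"rz":0,"hand":0},{"dx":0.025,"dy":0.025,"dz":0,"rx":0,"ry":0,"rz":0,"hand":0},{"dx":0.025,"dy":0.025,"dz":0,"rx":0,"ry":0,"rz":0,"hand":0},{"dx":0.025,"dy":0.025,"dz":0,"rx":0,"ry":0,"rz":0,"hand":0},{"dx":0.025,"dy":0.025,"dz":0,"rx":0,"ry":0,"rz":0,"hand":0},{"dx":0.0125,"dy":0.025,"dz":0,"rx":0,"ry":0,"rz":0,"hand":0},{"dx":0,"dy":0.025,"dz":0,"rx":0,"ry":0,"rz":0,"hand":0}]'
python3 -m pendant '[{"dx":0,"dy":0.015,"dz":0,"rx":0,"ry":0,"rz":0,"hand":0},{"dx":0,"dy":0,"dz":0,"rx":0,"ry":0,"rz":0,"hand":0},{"dx":0,"dy":0,"dz":0,"rx":0,"ry":0,"rz":0,"hand":0},{"dx":0,"dy":0,"dz":0,"rx":0,"ry":0,"rz":0,"hand":0}]'
cat >> h.py <<'E'
def wview(name):
    T=pose(); d=manip.get_image("wrist"); cv2.imwrite(f"pics/{name}.png",d["frame"][:,:,::-1]); d["T"]=T
    import pickle; pickle.dump(d,open(name+".pkl","wb")); return d,T
def brass(f):
    h=cv2.cvtColor(f,cv2.COLOR_RGB2HSV).astype(int); return (h[...,0]>17)&(h[...,0]<32)&(h[...,1]>140)&(h[...,2]>90)
E
python3 - <<'E'
from h import *
d,T=wview("w1"); print(T[:3,3], d["fx"],d["cx"],d["cy"]); print(blobs(None,brass(d["frame"]),60))
E
```

```text
clock: 2.18
position: [0.5318, -0.2668, 0.2317]
ee_rot: [-0.001, 0.706, 0.709, 0.001]
contact_force: [-0.2, -1.3, -0.2]
width: -0.0001
gripper_force: 0.0
clock: 2.52
position: [0.545, -0.2703, 0.231]
ee_rot: [-0.001, 0.707, 0.708, -0.0]
contact_force: [0.4, 0.4, -0.7]
width: -0.0004
gripper_force: 0.0
[ 0.54495191 -0.27028158  0.23102859] 277.15582663157767 318.323722023401 203.76772292808113
[]
```

View pics/w1.png

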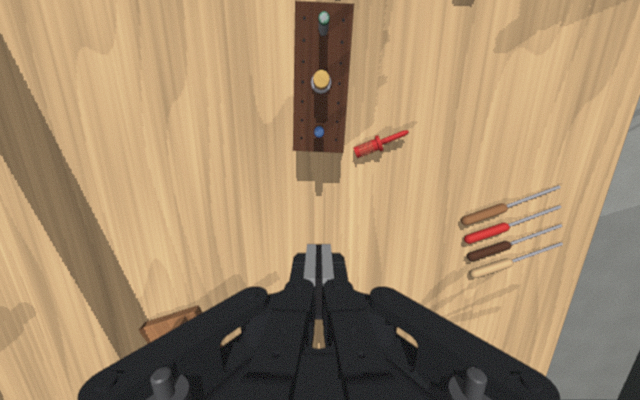

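w1: pin head at (321,78), its collar around (321,86), green punch (323,18), blue punch (318,132); the image's up is world +y and right is +x.

```bash
python3 -m pendant '[{"dx":0.02,"dy":0,"dz":0,"rx":0,"ry":0,"rz":0,"hand":0},{"dx":0.025,"dy":0,"dz":0,"rx":0,"ry":0,"rz":0,"hand":0},{"dx":0.025,"dy":0,"dz":0,"rx":0,"ry":0,"rz":0,"hand":0},{"dx":0.01,"dy":0,"dz":0,"rx":0,"ry":0,"rz":0,"hand":0},{"dx":0,"dy":0,"dz":0,"rx":0,"ry":0,"rz":0,"hand":0},{"dx":0,"dy":0,"dz":0,"rx":0,"ry":0,"rz":0,"hand":0},{"dx":0,"dy":0,"dz":0,"rx":0,"ry":0,"rz":0,"hand":0}]'
python3 - <<'E'
from h import *
import pickle
d,T=wview("w2"); e=pickle.load(open("w1.pkl","rb"))
print(d.keys())
def pin(d,box):
    h=cv2.cvtColor(d["frame"],cv2.COLOR_RGB2HSV).astype(int); r0,r1,c0,c1=box
    x=h[r0:r1,c0:c1]; m=(x[...,0]>14)&(x[...,0]<32)&(x[...,1]>110)&(x[...,2]>150)
    k=np.zeros(h.shape[:2],bool); k[r0:r1,c0:c1]=m; return blobs(None,k,20)
a=pin(e,(55,110,300,342)); b=pin(d,(120,260,295,345)); print(a,b)
np.set_printoptions(suppress=True,precision=4)
if a and b:
    ua=max(a,key=lambda q:q[1][4])[0];ub=max(b,key=lambda q:q[1][4])[0]
    print(tri([ray(e,ua,e["T"]),ray(d,ub,T)]), plane(e,ua,.08,e["T"]),plane(d,ub,.08,T), T[:3,3])
E
```

```text
clock: 3.15
position: [0.5457, -0.1917, 0.2316]
ee_rot: [0.001, 0.707, 0.707, -0.0]
contact_force: [0.1, 0.2, -0.3]
width: 0.0
gripper_force: 0.0
dict_keys(['frame', 'fx', 'fy', 'cx', 'cy', 'mount', 'T'])
[(array([320.9,  78.2]), array([314,  70,  15,  18, 215], dtype=int32))] [(array([319.6, 158.4]), array([313, 151,  15,  16, 179], dtype=int32))]
[ 0.5472 -0.1589  0.0785] [ 0.5473 -0.159   0.08  ] [ 0.5472 -0.1586  0.08  ] [ 0.5457 -0.1917  0.2316]
```

Pin measured at (0.547, -0.159), head about 0.0785 high (agrees with the text). Now the jig.

```bash
python3 -m pendant '[{"dx":0.02,"dy":-0.005,"dz":0,"rx":0,"ry":0,"rz":0,"hand":0},{"dx":0.03,"dy":-0.005,"dz":0,"rx":0,"ry":0,"rz":0,"hand":0},{"dx":0.03,"dy":-0.005,"dz":0,"rx":0,"ry":0,"rz":0,"hand":0},{"dx":0.03,"dy":-0.005,"dz":0,"rx":0,"ry":0,"rz":0,"hand":0},{"dx":0.03,"dy":-0.005,"dz":0,"rx":0,"ry":0,"rz":0,"hand":0},{"dx":0.03,"dy":-0.005,"dz":0,"rx":0,"ry":0,"rz":0,"hand":0},{"dx":0.02,"dy":0,"dz":0,"rx":0,"ry":0,"rz":0,"hand":0},{"dx":0,"dy":0,"dz":0,"rx":0,"ry":0,"rz":0,"hand":0},{"dx":0,"dy":0,"dz":0,"rx":0,"ry":0,"rz":0,"hand":0},{"dx":0,"dy":0,"dz":0,"rx":0,"ry":0,"rz":0,"hand":0}]'
python3 -c "
from h import *
d,T=wview('w3');print(T[:3,3])"
python3 -m pendant '[{"dx":0.02,"dy":0,"dz":0,"rx":0,"ry":0,"rz":0,"hand":0},{"dx":0.03,"dy":0,"dz":0,"rx":0,"ry":0,"rz":0,"hand":0},{"dx":0.01,"dy":0,"dz":0,"rx":0,"ry":0,"rz":0,"hand":0},{"dx":0,"dy":0,"dz":0,"rx":0,"ry":0,"rz":0,"hand":0},{"dx":0,"dy":0,"dz":0,"rx":0,"ry":0,"rz":0,"hand":0},{"dx":0,"dy":0,"dz":0,"rx":0,"ry":0,"rz":0,"hand":0}]'
python3 - <<'E'
from h import *
import pickle
d,T=wview("w4"); e=pickle.load(open("w3.pkl","rb"));print(T[:3,3])
c=[]
for w in (e,d):
    A,p=cam(w,w["T"]); q=A.T@(np.array([.472,.136,.046])-p); u,v=w["cx"]-w["fx"]*q[0]/q[2],w["cy"]+w["fy"]*q[1]/q[2]
    print(u,v); u,v=int(u),int(v); c.append(cv2.resize(w["frame"][max(v-75,0):max(v-75,0)+150,u-50:u+150],None,fx=2,fy=2,interpolation=2)); print(u-50,max(v-75,0))
cv2.imwrite("pics/c34.png",np.hstack(c)[:,:,::-1])
E
```

```text
clock: 4.03
position: [0.516, -0.0017, 0.2313]
ee_rot: [0.001, 0.707, 0.707, -0.0]
contact_force: [0.3, 0.1, 0.5]
width: -0.0001
gripper_force: 0.0
[ 0.51599628 -0.00166004  0.23127534]
clock: 4.58
position: [0.5156, 0.0582, 0.2312]
ee_rot: [0.0, 0.707, 0.707, -0.0]
contact_force: [-0.5, -0.0, -0.6]
width: -0.0001
gripper_force: 0.0
[0.51563129 0.05817729 0.23121166]
276.69295422860307 54.64381493525855
226 0
279.53279571666167 114.01177306749827
229 39
```

View pics/c34.png

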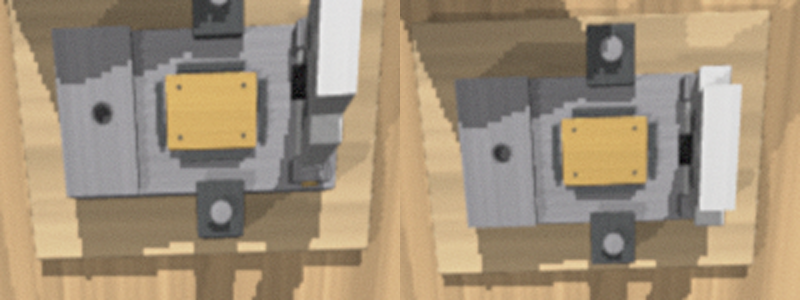

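```bash
python3 - <<'E'
from h import *
import pickle
np.set_printoptions(suppress=True,precision=4)
rs=[];mr=[]
for n,(u,v) in (("w3",(277,56)),("w4",(280,115))):
    d=pickle.load(open(n+".pkl","rb")); g=cv2.cvtColor(d["frame"],cv2.COLOR_RGB2GRAY).astype(float)
    x=g[v-8:v+9,u-8:u+9]; w=np.clip(85-x,0,None); yy,xx=np.mgrid[v-8:v+9,u-8:u+9]; y0=np.hypot(yy-v,xx-u)<8; w=w*y0
    c=((w*xx).sum()/w.sum(),(w*yy).sum()/w.sum()); print(c,x.min(),np.median(x),(w>0).sum()); rs.append(ray(d,c,d["T"])); print(plane(d,c,.046,d["T"]))
    m=np.zeros(g.shape,bool); h=cv2.cvtColor(d["frame"],cv2.COLOR_RGB2HSV).astype(int)
    s=np.s_[v-40:v+50,u+15:u+95]; hh=h[s]; m[s]=(hh[...,0]>14)&(hh[...,0]<32)&(hh[...,1]>115)&(hh[...,2]>150)
    r=rect(cv2.morphologyEx(m.astype(np.uint8),cv2.MORPH_OPEN,np.ones((5,5)))); 
    q=np.array([plane(d,p,.05,d["T"]) for p in cv2.boxPoints(r)]); print(r,q.mean(0)); ex=[q[(i+1)%4]-q[i] for i in range(4)]; print([np.degrees(np.arctan2(k[1],k[0])).round(1) for k in ex])
print(tri(rs))
E
```

```text
(np.float64(276.3024734982332), np.float64(56.102473498233216)) 44.0 154.0 57
[0.4715 0.1346 0.046 ]
((331.5, 55.5), (37.0, 43.0), 90.0) [0.5299 0.1341 0.05  ]
[np.float64(-0.0), np.float64(-87.8), np.float64(180.0), np.float64(89.5)]
(np.float64(278.16153846153844), np.float64(115.20615384615385)) 45.0 154.0 41
[0.4704 0.1347 0.046 ]
((330.5, 114.0), (32.0, 41.0), 90.0) [0.5292 0.1357 0.05  ]
[np.float64(-0.0), np.float64(-87.9), np.float64(180.0), np.float64(89.5)]
[0.4709 0.1347 0.0456]
```

Base hole at (0.471, 0.135, 0.046), jig turned by about +1.5°, so the hinge is at (0.581, 0.137). The leaf is at about 84°. Next I go over and behind it.

```bash
python3 -m pendant '[{"dx":0.0,"dy":0.015,"dz":0,"rx":0,"ry":0,"rz":0,"hand":0},{"dx":0.0,"dy":0.03,"dz":0,"rx":0,"ry":0,"rz":0,"hand":0},{"dx":0.01,"dy":0.03,"dz":0,"rx":0,"ry":0,"rz":0,"hand":0},{"dx":0.02,"dy":0.03,"dz":0,"rx":0,"ry":0,"rz":0,"hand":0},{"dx":0.025,"dy":0.02,"dz":0,"rx":0,"ry":0,"rz":0,"hand":0},{"dx":0.02,"dy":0,"dz":0.015,"rx":0,"ry":0,"rz":0,"hand":0},{"dx":0.003,"dy":0,"dz":0.03,"rx":0,"ry":0,"rz":0,"hand":0},{"dx":0,"dy":0,"dz":0.03,"rx":0,"ry":0,"rz":0,"hand":0},{"dx":0,"dy":0,"dz":0.01,"rx":0,"ry":0,"rz":0,"hand":0},{"dx":0,"dy":0,"dz":0,"rx":0,"ry":0,"rz":0,"hand":0},{"dx":0,"dy":0,"dz":0,"rx":0,"ry":0,"rz":0,"hand":0}]'
python3 - <<'E'
from h import *
s=manip.get_image("scene"); cv2.imwrite("pics/s1.png",cv2.resize(s["frame"][60:260,200:440],None,fx=2.5,fy=2.5)[:,:,::-1])
E
```

```text
clock: 5.55
position: [0.6407, 0.1368, 0.1466]
ee_rot: [0.0, 0.707, 0.707, -0.0]
contact_force: [-0.3, 0.9, -0.0]
width: -0.0002
gripper_force: 0.0
```

View pics/s1.png

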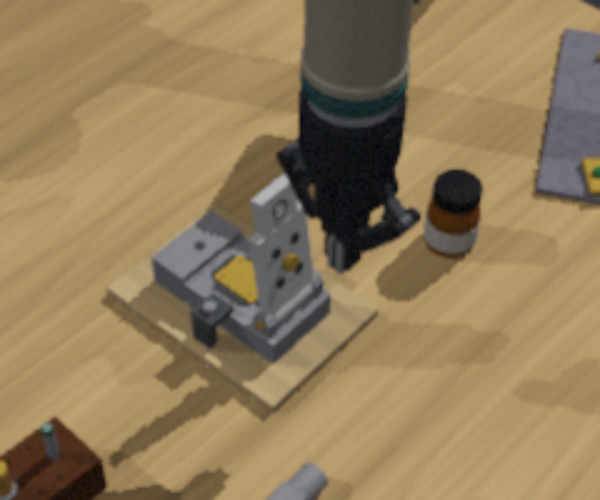

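s1: the closed fingers stand behind the upright leaf with clearance. Now I sweep it down, following the arc.

```bash
python3 -m pendant '[{"dx":0,"dy":-0.02,"dz":-0.018,"rx":0,"ry":0,"rz":0,"hand":0},{"dx":0,"dy":-0.02,"dz":0,"rx":0,"ry":0,"rz":0,"hand":0},{"dx":0,"dy":-0.015,"dz":0,"rx":0,"ry":0,"rz":0,"hand":0},{"dx":0,"dy":-0.012,"dz":0.002,"rx":0,"ry":0,"rz":0,"hand":0},{"dx":0,"dy":-0.012,"dz":0.003,"rx":0,"ry":0,"rz":0,"hand":0},{"dx":0,"dy":-0.012,"dz":0.005,"rx":0,"ry":0,"rz":0,"hand":0},{"dx":0,"dy":-0.012,"dz":0.006,"rx":0,"ry":0,"rz":0,"hand":0},{"dx":0,"dy":-0.012,"dz":0.009,"rx":0,"ry":0,"rz":0,"hand":0},{"dx":0,"dy":-0.011,"dz":0.010,"rx":0,"ry":0,"rz":0,"hand":0},{"dx":0,"dy":-0.009,"dz":0.011,"rx":0,"ry":0,"rz":0,"hand":0},{"dx":0,"dy":-0.007,"dz":0.012,"rx":0,"ry":0,"rz":0,"hand":0},{"dx":0,"dy":0,"dz":0,"rx":0,"ry":0,"rz":0,"hand":0}]'
python3 - <<'E'
from h import *
s=manip.get_image("scene"); cv2.imwrite("pics/s2.png",cv2.resize(s["frame"][60:260,200:440],None,fx=2.5,fy=2.5)[:,:,::-1])
E
```

```text
clock: 6.6
position: [0.4969, 0.1371, 0.1068]
ee_rot: [-0.0, 0.707, 0.707, -0.0]
contact_force: [-0.1, 0.3, 0.2]
width: 0.0001
gripper_force: 0.0
```

View pics/s2.png

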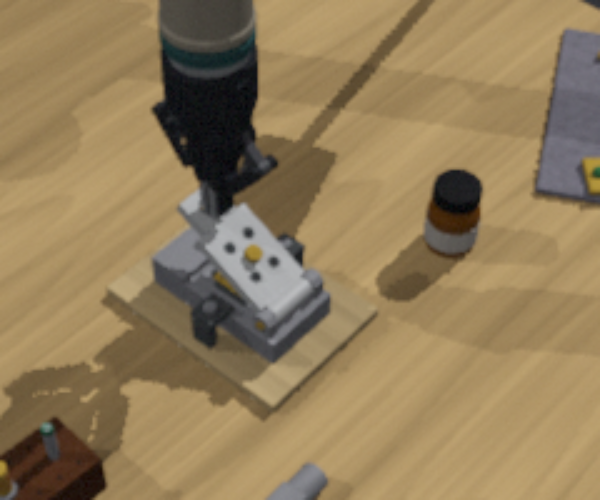

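s2: the leaf is about 30° open with the fingers on its nose. I continue gently.

```bash
python3 -m pendant '[{"dx":0,"dy":-0.004,"dz":0.008,"rx":0,"ry":0,"rz":0,"hand":0},{"dx":0,"dy":-0.004,"dz":0.01,"rx":0,"ry":0,"rz":0,"hand":0},{"dx":0,"dy":-0.003,"dz":0.01,"rx":0,"ry":0,"rz":0,"hand":0},{"dx":0,"dy":-0.002,"dz":0.006,"rx":0,"ry":0,"rz":0,"hand":0},{"dx":0,"dy":0,"dz":0.005,"rx":0,"ry":0,"rz":0,"hand":0},{"dx":0,"dy":0,"dz":0.004,"rx":0,"ry":0,"rz":0,"hand":0},{"dx":0,"dy":0,"dz":0.002,"rx":0,"ry":0,"rz":0,"hand":0},{"dx":0,"dy":0,"dz":0.0,"rx":0,"ry":0,"rz":0,"hand":0},{"dx":0,"dy":0,"dz":0.0,"rx":0,"ry":0,"rz":0,"hand":0},{"dx":0,"dy":0,"dz":0,"rx":0,"ry":0,"rz":0,"hand":0}]'
```

```text
clock: 7.48
position: [0.4855, 0.1376, 0.0615]
ee_rot: [0.0, 0.707, 0.708, 0.0]
contact_force: [-1.9, 0.2, 2.6]
width: 0.0
gripper_force: 0.9
```

```bash
python3 -m pendant '[{"dx":0,"dy":0,"dz":-0.01,"rx":0,"ry":0,"rz":0,"hand":0},{"dx":0,"dy":0,"dz":-0.03,"rx":0,"ry":0,"rz":0,"hand":0},{"dx":-0.01,"dy":0,"dz":-0.03,"rx":0,"ry":0,"rz":0,"hand":0},{"dx":-0.02,"dy":0,"dz":-0.03,"rx":0,"ry":0,"rz":0,"hand":0},{"dx":-0.02,"dy":0,"dz":-0.03,"rx":0,"ry":0,"rz":0,"hand":0},{"dx":-0.02,"dy":0,"dz":-0.01,"rx":0,"ry":0,"rz":0,"hand":0},{"dx":-0.01,"dy":0,"dz":0,"rx":0,"ry":0,"rz":0,"hand":0},{"dx":0,"dy":0,"dz":0,"rx":0,"ry":0,"rz":0,"hand":0},{"dx":0,"dy":0,"dz":0,"rx":0,"ry":0,"rz":0,"hand":0},{"dx":0,"dy":0,"dz":0,"rx":0,"ry":0,"rz":0,"hand":0}]'
python3 - <<'E'
from h import *
d,T=wview("w5")
A,p=cam(d,T); q=A.T@(np.array([.472,.136,.063])-p); u,v=d["cx"]-d["fx"]*q[0]/q[2],d["cy"]+d["fy"]*q[1]/q[2]; print(u,v)
u,v=int(u),int(v); v0=max(v-50,0); cv2.imwrite("pics/c5.png",cv2.resize(d["frame"][v0:v0+100,u-40:u+100],None,fx=4,fy=4,interpolation=2)[:,:,::-1]); print(u-40,v0)
E
```

```text
clock: 8.32
position: [0.4845, 0.0583, 0.1999]
ee_rot: [-0.001, 0.707, 0.708, -0.001]
contact_force: [-0.3, -0.5, -0.2]
width: 0.0002
gripper_force: 0.0
305.6608104481267 114.4874413329667
265 64
```

View pics/c5.png

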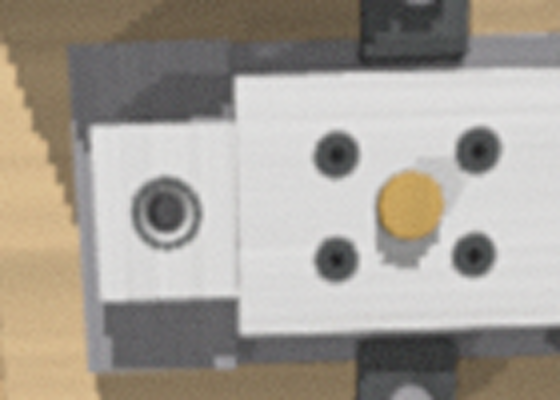

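c5: leaf lies down, hole ring centred at crop (166,212), i.e. pixel (306,116.6). I take a second view on the way to the pin and open the fingers above it.

```bash
python3 -m pendant '[{"dx":-0.02,"dy":0,"dz":0,"rx":0,"ry":0,"rz":0,"hand":0},{"dx":-0.02,"dy":0,"dz":0,"rx":0,"ry":0,"rz":0,"hand":0},{"dx":-0.01,"dy":0,"dz":0,"rx":0,"ry":0,"rz":0,"hand":0},{"dx":0,"dy":0,"dz":0,"rx":0,"ry":0,"rz":0,"hand":0},{"dx":0,"dy":0,"dz":0,"rx":0,"ry":0,"rz":0,"hand":0},{"dx":0,"dy":0,"dz":0,"rx":0,"ry":0,"rz":0,"hand":0}]'
python3 - <<'E'
from h import *
import pickle
np.set_printoptions(suppress=True,precision=4)
d,T=wview("w6"); e=pickle.load(open("w5.pkl","rb")); rs=[]
for w in (e,d):
    A,p=cam(w,w["T"]); q=A.T@(np.array([.4707,.1355,.063])-p); u,v=w["cx"]-w["fx"]*q[0]/q[2],w["cy"]+w["fy"]*q[1]/q[2]; print(u,v)
    u,v=int(round(u)),int(round(v)); g=cv2.cvtColor(w["frame"],cv2.COLOR_RGB2GRAY); x=g[v-11:v+12,u-11:u+12]
    m=(x<140); b=blobs(None,m,20); print(b); c=[k for k in cv2.findContours(m.astype(np.uint8),cv2.RETR_EXTERNAL,2)[0] if cv2.contourArea(k)>40]
    k=min(c,key=lambda k:np.hypot(*(np.array(cv2.minEnclosingCircle(k)[0])-11))); el=cv2.fitEllipse(k); print(el)
    c=(el[0][0]+u-11,el[0][1]+v-11); rs.append(ray(w,c,w["T"])); print(c,plane(w,c,.064,w["T"]),plane(w,c,.058,w["T"]))
print(tri(rs))
E
```

```text
clock: 8.87
position: [0.4853, 0.0085, 0.2009]
ee_rot: [-0.001, 0.707, 0.708, 0.0]
contact_force: [-0.4, 0.1, -0.1]
width: -0.0005
gripper_force: 0.0
304.3163453705734 115.03284289274661
[(array([12.7, 11.9]), array([  5,   4,  17,  18, 181], dtype=int32))]
((13.19443130493164, 12.727945327758789), (15.06186580657959, 16.70787239074707), 165.33546447753906)
(306.19443130493164, 116.72794532775879) [0.4725 0.134  0.064 ] [0.4723 0.1339 0.058 ]
302.35143603631707 57.62619714908365
[(array([12.9, 11.6]), array([  5,   3,  18,  20, 233], dtype=int32))]
((13.194761276245117, 12.147067070007324), (17.07308578491211, 19.65130043029785), 170.724365234375)
(304.1947612762451, 59.147067070007324) [0.4724 0.1341 0.064 ] [0.4721 0.1351 0.058 ]
[0.4725 0.134  0.0647]
```

Leaf hole at (0.4725, 0.134, 0.0647), so the leaf is at about 0.06 rad as expected. To the pin.

```bash
python3 -m pendant '[{"dx":-0.02,"dy":0.0057,"dz":0,"rx":0,"ry":0,"rz":0,"hand":0.05},{"dx":-0.03,"dy":0.012,"dz":0,"rx":0,"ry":0,"rz":0,"hand":0.05},{"dx":-0.03,"dy":0.012,"dz":0.01,"rx":0,"ry":0,"rz":0,"hand":0.05},{"dx":-0.03,"dy":0.012,"dz":0.02,"rx":0,"ry":0,"rz":0,"hand":0.05},{"dx":-0.03,"dy":0.012,"dz":0.02,"rx":0,"ry":0,"rz":0,"hand":0.05},{"dx":-0.02,"dy":0.008,"dz":0.02,"rx":0,"ry":0,"rz":0,"hand":0.05},{"dx":-0.0075,"dy":0,"dz":0.01,"rx":0,"ry":0,"rz":0,"hand":0.05},{"dx":0,"dy":0,"dz":0,"rx":0,"ry":0,"rz":0,"hand":0.05},{"dx":0,"dy":0,"dz":0,"rx":0,"ry":0,"rz":0,"hand":0.05},{"dx":0,"dy":0,"dz":0,"rx":0,"ry":0,"rz":0,"hand":0.05}]'
python3 - <<'E'
from h import *
d,T=wview("w7"); print(T[:3,3])
A,p=cam(d,T)
h=cv2.cvtColor(d["frame"],cv2.COLOR_RGB2HSV).astype(int)
m=(h[...,0]>14)&(h[...,0]<32)&(h[...,1]>110)&(h[...,2]>150); k=np.zeros_like(m); k[150:400,260:380]=m[150:400,260:380]
for c,s in blobs(None,k,100): print(c,s,plane(d,c,.08,T))
E
```

```text
clock: 9.75
position: [0.5475, -0.1585, 0.1222]
ee_rot: [0.0, 0.706, 0.708, 0.0]
contact_force: [-0.1, -1.0, 0.9]
width: 0.05
gripper_force: 0.0
[ 0.54749885 -0.1584588   0.12222917]
[317.6 226. ] [307 207  22  32 419] [ 0.54721674 -0.15712017  0.08      ]
```

```bash
python3 -m pendant '[{"dx":0,"dy":0,"dz":0.015,"rx":0,"ry":0,"rz":0,"hand":0.05},{"dx":0,"dy":0,"dz":0.025,"rx":0,"ry":0,"rz":0,"hand":0.05},{"dx":0,"dy":0,"dz":0.02,"rx":0,"ry":0,"rz":0,"hand":0.05},{"dx":0,"dy":0,"dz":0.009,"rx":0,"ry":0,"rz":0,"hand":0.05},{"dx":0,"dy":0,"dz":0,"rx":0,"ry":0,"rz":0,"hand":0.05},{"dx":0,"dy":0,"dz":0,"rx":0,"ry":0,"rz":0,"hand":0.0},{"dx":0,"dy":0,"dz":0,"rx":0,"ry":0,"rz":0,"hand":0},{"dx":0,"dy":0,"dz":0,"rx":0,"ry":0,"rz":0,"hand":0},{"dx":0,"dy":0,"dz":0,"rx":0,"ry":0,"rz":0,"hand":0},{"dx":0,"dy":0,"dz":0,"rx":0,"ry":0,"rz":0,"hand":0},{"dx":0,"dy":0,"dz":0,"rx":0,"ry":0,"rz":0,"hand":0}]' 50
```

```text
clock: 10.72
position: [0.5481, -0.1601, 0.0541]
ee_rot: [0.001, 0.707, 0.708, 0.0]
contact_force: [-1.8, -0.3, 6.7]
width: 0.0141
gripper_force: 48.7
```

```bash
python3 -m pendant '[{"dx":0,"dy":0,"dz":-0.01,"rx":0,"ry":0,"rz":0,"hand":0},{"dx":0,"dy":0,"dz":-0.02,"rx":0,"ry":0,"rz":0,"hand":0},{"dx":0,"dy":0,"dz":-0.02,"rx":0,"ry":0,"rz":0,"hand":0},{"dx":0,"dy":0,"dz":-0.02,"rx":0,"ry":0,"rz":0,"hand":0},{"dx":0,"dy":0,"dz":-0.02,"rx":0,"ry":0,"rz":0,"hand":0},{"dx":0,"dy":0,"dz":-0.01,"rx":0,"ry":0,"rz":0,"hand":0},{"dx":0,"dy":0,"dz":0,"rx":0,"ry":0,"rz":0,"hand":0},{"dx":0,"dy":0,"dz":0,"rx":0,"ry":0,"rz":0,"hand":0}]' 60
python3 - <<'E'
from h import *
d,T=wview("w8"); print(T[:3,3])
s=manip.get_image("scene"); t=manip.get_image("top")
np.save("lift.npy",s["frame"])
def pr(d,X,T=None):
    A,p=cam(d,T); q=A.T@(np.array(X)-p); return d["cx"]-d["fx"]*q[0]/q[2],d["cy"]+d["fy"]*q[1]/q[2]
for X in ([.5475,-.159,.109],[.5475,-.159,.15]): print(pr(s,X),pr(d,X,T))
u,v=map(int,pr(s,[.5475,-.159,.12]))
a=cv2.resize(s["frame"][v-40:v+40,u-40:u+40],None,fx=5,fy=5,interpolation=2)
u,v=map(int,pr(d,[.5475,-.159,.12],T)); v=min(v,360)
b=cv2.resize(d["frame"][v-40:v+40,u-40:u+40],None,fx=5,fy=5,interpolation=2); print(u,v)
cv2.imwrite("pics/c8.png",np.hstack([a,b])[:,:,::-1])
E
```

```text
clock: 11.38
position: [0.5475, -0.1599, 0.1527]
ee_rot: [0.001, 0.707, 0.708, 0.0]
contact_force: [0.3, -0.3, -0.3]
width: 0.0144
gripper_force: 59.0
[ 0.5475433  -0.15992786  0.15270739]
(np.float64(195.61619957724133), np.float64(239.16937152178957)) (np.float64(317.9145077287395), np.float64(225.69452654793955))
(np.float64(191.2973823981409), np.float64(226.84905451730216)) (np.float64(317.8073095729663), np.float64(252.5955083109914))
317 231
```

View pics/c8.png

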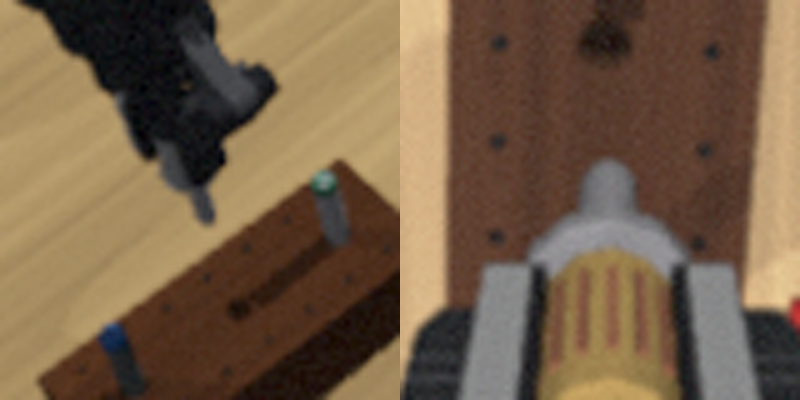

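c8: pin held straight, tip at pixel (318.6, 224), where the pose predicts it. So the tip sits within about 1 mm of the tool axis. Over to the hole.

```bash
python3 -m pendant '[{"dx":0.015,"dy":-0.0037,"dz":0,"rx":0,"ry":0,"rz":0,"hand":0},{"dx":0.03,"dy":-0.008,"dz":0,"rx":0,"ry":0,"rz":0,"hand":0},{"dx":0.03,"dy":-0.008,"dz":0,"rx":0,"ry":0,"rz":0,"hand":0},{"dx":0.03,"dy":-0.008,"dz":0,"rx":0,"ry":0,"rz":0,"hand":0},{"dx":0.03,"dy":-0.008,"dz":0,"rx":0,"ry":0,"rz":0,"hand":0},{"dx":0.03,"dy":-0.008,"dz":0,"rx":0,"ry":0,"rz":0,"hand":0},{"dx":0.03,"dy":-0.008,"dz":0,"rx":0,"ry":0,"rz":0,"hand":0},{"dx":0.03,"dy":-0.008,"dz":0,"rx":0,"ry":0,"rz":0,"hand":0},{"dx":0.03,"dy":-0.008,"dz":0,"rx":0,"ry":0,"rz":0,"hand":0},{"dx":0.025,"dy":-0.008,"dz":0,"rx":0,"ry":0,"rz":0,"hand":0},{"dx":0.0133,"dy":0,"dz":0,"rx":0,"ry":0,"rz":0,"hand":0},{"dx":0,"dy":0,"dz":0,"rx":0,"ry":0,"rz":0,"hand":0}]'
python3 -m pendant '[{"dx":0,"dy":0,"dz":0.01,"rx":0,"ry":0,"rz":0,"hand":0},{"dx":0,"dy":0,"dz":0.015,"rx":0,"ry":0,"rz":0,"hand":0},{"dx":0,"dy":0,"dz":0.008,"rx":0,"ry":0,"rz":0,"hand":0},{"dx":0,"dy":0,"dz":0,"rx":0,"ry":0,"rz":0,"hand":0},{"dx":0,"dy":0,"dz":0,"rx":0,"ry":0,"rz":0,"hand":0},{"dx":0,"dy":0,"dz":0,"rx":0,"ry":0,"rz":0,"hand":0}]'
python3 - <<'E'
from h import *
d,T=wview("w9"); print(T.round(4))
A,p=cam(d,T)
def pr(X): q=A.T@(np.array(X)-p); return d["cx"]-d["fx"]*q[0]/q[2],d["cy"]+d["fy"]*q[1]/q[2]
print(pr([.4725,.134,.0647]),pr([*T[:2,3],T[2,3]-.045]))
a=cv2.resize(d["frame"][180:260,270:370],None,fx=6,fy=6,interpolation=2); cv2.imwrite("pics/c9.png",a[:,:,::-1])
E
```

```text
clock: 12.53
position: [0.4693, 0.1365, 0.1515]
ee_rot: [-0.001, 0.705, 0.709, -0.0]
contact_force: [0.2, -0.1, -0.8]
width: 0.0142
gripper_force: 59.0
clock: 13.03
position: [0.4717, 0.1328, 0.1193]
ee_rot: [0.0, 0.707, 0.707, 0.0]
contact_force: [-0.6, -0.2, -0.1]
width: 0.0139
gripper_force: 59.0
[[-4.000e-04  1.000e+00  2.000e-04  4.717e-01]
 [ 1.000e+00  4.000e-04 -1.000e-04  1.328e-01]
 [-1.000e-04  2.000e-04 -1.000e+00  1.193e-01]
 [ 0.000e+00  0.000e+00  0.000e+00  1.000e+00]]
(np.float64(319.1590331500035), np.float64(219.90900460206194)) (np.float64(318.0320885523721), np.float64(226.21204204017536))
```

View pics/c9.png

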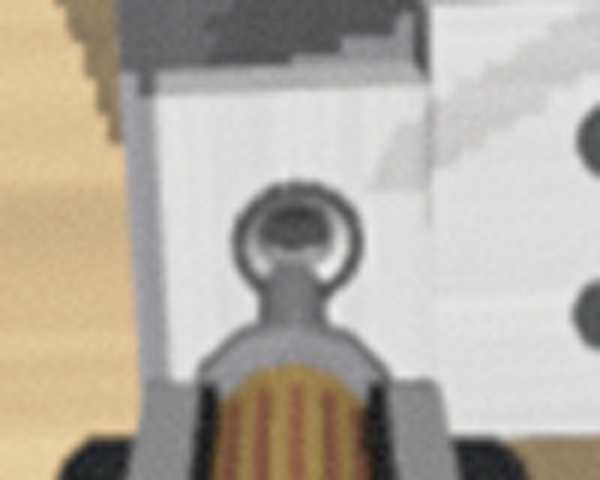

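c9: ring centre at (319.6, 220.2), tip end at (318.6, 224), so x agrees to about 0.4 mm and y needs about +0.8 mm. I lower it into the leaf, watching the force.

```bash
python3 -m pendant '[{"dx":0.0009,"dy":0.0003,"dz":0.002,"rx":0,"ry":0,"rz":0,"hand":0},{"dx":0,"dy":0,"dz":0.005,"rx":0,"ry":0,"rz":0,"hand":0},{"dx":0,"dy":0,"dz":0.005,"rx":0,"ry":0,"rz":0,"hand":0},{"dx":0,"dy":0,"dz":0.005,"rx":0,"ry":0,"rz":0,"hand":0},{"dx":0,"dy":0,"dz":0.003,"rx":0,"ry":0,"rz":0,"hand":0},{"dx":0,"dy":0,"dz":0,"rx":0,"ry":0,"rz":0,"hand":0},{"dx":0,"dy":0,"dz":0,"rx":0,"ry":0,"rz":0,"hand":0}]'
```

```text
clock: 13.67
position: [0.4716, 0.134, 0.099]
ee_rot: [0.0, 0.707, 0.708, -0.0]
contact_force: [-0.3, -1.3, -1.0]
width: 0.0141
gripper_force: 59.1
```

```bash
python3 -m pendant '[{"dx":0,"dy":0,"dz":0.004,"rx":0,"ry":0,"rz":0,"hand":0},{"dx":0,"dy":0,"dz":0.004,"rx":0,"ry":0,"rz":0,"hand":0},{"dx":0,"dy":0,"dz":0.004,"rx":0,"ry":0,"rz":0,"hand":0},{"dx":0,"dy":0,"dz":0.003,"rx":0,"ry":0,"rz":0,"hand":0},{"dx":0,"dy":0,"dz":0,"rx":0,"ry":0,"rz":0,"hand":0},{"dx":0,"dy":0,"dz":0,"rx":0,"ry":0,"rz":0,"hand":0},{"dx":0,"dy":0,"dz":0,"rx":0,"ry":0,"rz":0,"hand":0}]'
```

```text
clock: 14.25
position: [0.4717, 0.1341, 0.0841]
ee_rot: [0.0, 0.707, 0.708, -0.0]
contact_force: [2.0, -0.7, -2.6]
width: 0.0141
gripper_force: 59.0
```

```bash
python3 -m pendant '[{"dx":0,"dy":0.0003,"dz":0.004,"rx":0,"ry":0,"rz":0,"hand":0},{"dx":0,"dy":0,"dz":0.004,"rx":0,"ry":0,"rz":0,"hand":0},{"dx":0,"dy":0,"dz":0.003,"rx":0,"ry":0,"rz":0,"hand":0},{"dx":0,"dy":0,"dz":0.002,"rx":0,"ry":0,"rz":0,"hand":0},{"dx":0,"dy":0,"dz":0,"rx":0,"ry":0,"rz":0,"hand":0},{"dx":0,"dy":0,"dz":0,"rx":0,"ry":0,"rz":0,"hand":0},{"dx":0,"dy":0,"dz":0,"rx":0,"ry":0,"rz":0,"hand":0}]'
```

```text
clock: 14.83
position: [0.4715, 0.1341, 0.071]
ee_rot: [-0.0, 0.707, 0.708, -0.0]
contact_force: [-1.2, -3.0, -1.0]
width: 0.0139
gripper_force: 59.2
```

```bash
python3 -m pendant '[{"dx":0,"dy":0,"dz":0.002,"rx":0,"ry":0,"rz":0,"hand":0},{"dx":0,"dy":0,"dz":0.001,"rx":0,"ry":0,"rz":0,"hand":0},{"dx":0,"dy":0,"dz":0.001,"rx":0,"ry":0,"rz":0,"hand":0},{"dx":0,"dy":0,"dz":0,"rx":0,"ry":0,"rz":0,"hand":0},{"dx":0,"dy":0,"dz":0,"rx":0,"ry":0,"rz":0,"hand":0},{"dx":0,"dy":0,"dz":0,"rx":0,"ry":0,"rz":0,"hand":0}]'
python3 -m pendant '[{"dx":0,"dy":0,"dz":0.001,"rx":0,"ry":0,"rz":0,"hand":0},{"dx":0,"dy":0,"dz":0,"rx":0,"ry":0,"rz":0,"hand":0},{"dx":0,"dy":0,"dz":0,"rx":0,"ry":0,"rz":0,"hand":0},{"dx":0,"dy":0,"dz":0,"rx":0,"ry":0,"rz":0,"hand":0}]'
```

```text
clock: 15.33
position: [0.4717, 0.1341, 0.0677]
ee_rot: [0.0, 0.707, 0.708, -0.0]
contact_force: [-1.8, -3.3, 5.5]
width: 0.014
gripper_force: 59.8
clock: 15.67
position: [0.4717, 0.1341, 0.067]
ee_rot: [0.0, 0.707, 0.708, -0.0]
contact_force: [-3.5, -2.5, 7.9]
width: 0.0136
gripper_force: 60.2
```

```bash
python3 -m pendant '[{"dx":-0.0003,"dy":-0.0002,"dz":0.0007,"rx":0,"ry":0,"rz":0,"hand":0},{"dx":0,"dy":0,"dz":0,"rx":0,"ry":0,"rz":0,"hand":0},{"dx":0,"dy":0,"dz":0,"rx":0,"ry":0,"rz":0,"hand":0},{"dx":0,"dy":0,"dz":0,"rx":0,"ry":0,"rz":0,"hand":0}]' 80
python3 -m pendant '[{"dx":0,"dy":0,"dz":0.0007,"rx":0,"ry":0,"rz":0,"hand":0},{"dx":0,"dy":0,"dz":0,"rx":0,"ry":0,"rz":0,"hand":0},{"dx":0,"dy":0,"dz":0,"rx":0,"ry":0,"rz":0,"hand":0},{"dx":0,"dy":0,"dz":0,"rx":0,"ry":0,"rz":0,"hand":0}]'
python3 -m pendant '[{"dx":0,"dy":0,"dz":0.0007,"rx":0,"ry":0,"rz":0,"hand":0},{"dx":0,"dy":0,"dz":0,"rx":0,"ry":0,"rz":0,"hand":0},{"dx":0,"dy":0,"dz":0,"rx":0,"ry":0,"rz":0,"hand":0},{"dx":0,"dy":0,"dz":0,"rx":0,"ry":0,"rz":0,"hand":0}]'
```

```text
clock: 16.0
position: [0.4716, 0.134, 0.067]
ee_rot: [0.0, 0.707, 0.708, 0.0]
contact_force: [-3.0, -3.3, 13.0]
width: 0.0135
gripper_force: 78.0
clock: 16.33
position: [0.4717, 0.134, 0.0669]
ee_rot: [0.0, 0.707, 0.708, 0.0]
contact_force: [-4.9, -2.7, 17.3]
width: 0.0137
gripper_force: 78.7
clock: 16.67
position: [0.4717, 0.134, 0.0668]
ee_rot: [0.0, 0.707, 0.708, 0.0]
contact_force: [-6.5, -3.6, 21.9]
width: 0.0133
gripper_force: 79.3
```

The stop is stiff at TCP z = 0.067, which is the computed seated height. Pressing force is 22 N and grip 79 N, so I hand it in.

```bash
python3 -c "
from rig import manip
s=manip.get_state();print(s['position'],s['contact_force'],s['gripper_force']);print(manip.sign_off())"
```

```text
[0.47168958 0.13401279 0.06682527] [-6.47253348 -3.57144912 21.94772675] 79.27444338798523
the job is handed in; nothing more can be done
None
```

I handed the job in with the leaf shut, the pin seated through both holes, gripped at about 79 N and pressed down with about 22 N; no verdict came back, seating was read from tool height and force rather than a last picture, and I viewed 11 pictures against the limit of 10.

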